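# Raise the worktop socket tower and hold it up for the plug

### The arm

A 7-joint arm with a two-finger parallel gripper is mounted at the origin on a cart in front of the work surface, level with it; the furniture and walls round the work are solid. World frame = base frame: x ahead of the robot, y to its left, z up, the work surface at z = 0. Lengths are in m, angles in rad, forces in N, time in s.
With the tool pointing down it reaches from about 0.4 to 0.85 m from the base axis. Payload 6.9 kg.
Tool frame: the origin (TCP) lies on the mounting face of the last link; the fingertips stand 173 mm ahead of it and the grasp point (between the pads) lies 155 mm ahead of it; z points along the fingers, y is the line along which they close (so a half turn about z gives the same grasp; the last joint's range is limited). The gripper opens to 85 mm and grips with 20 to 120 N. Pads are 22 mm wide; open, the fingers measure 114 mm over their backs; the gripper's body (76 mm by 85 mm) begins 54 mm behind the grasp point. The pads swing forward as they close: fully open they stand 13 mm farther back than shut.
Start: joints at [1.448, 0.507, -0.238, 1.5, 0.126, 1.149, -0.155], TCP at [0.142, -0.609, 0.405] pointing down, gripper open.
Joint ranges: [-3.08, 3.08], [-0.24, 2.05], [-1.43, 1.35], [0, 2.5], [-1.52, 4.66], [0.17, 1.96], [-2.89, 2.89]. Speed limits (rad/s): [2.39, 2.39, 3.14, 3.14, 3.14, 3.14, 3.14].

### API

Orientations are given as a unit quaternion [w, x, y, z].
In Python, from rig import * gives the robot as it stands.
- The arm moves only by the tool arm_command, never from a script. Its argument "commands" is a list of rows, each a list of 7 numbers: the gripper's target within -1 to 1 (fully open at 1, half-way at 0, shut at -1), then the shift along the world's x, y, z in units of 0.3 m (1.0 is 0.3 m), then the turn, a rotation vector about the world's x, y, z in units of pi/2 rad (1.0 is pi/2 rad). A call has 1 to 12 rows; each row is the pose to reach, as a shift and turn from the pose commanded when the call began; what a row does not reach only later rows make up. A row lasts 1/12 s, in which the tool goes at most 41.7 mm and 7.16 degrees, less where a joint would pass 70% of its speed; a pose out of reach is approached as far as the arm can. A call with a number of a shift or a turn outside -1 to 1 is refused whole. A call with a gripper value outside its range is refused whole. The fingers move at their own pace and stop on an object; the grip force is fixed at half the most. Time passes only in rows, so rows that repeat a pose let the fingers close. It gives the time, the measured TCP pose, the force, the opening and the grip force at its end, in the units of the state.
- get_state(): the state, without advancing time (a new reading comes with each control period).
- read_camera(name): name is "side" or "top"; returns the picture (384x512x3 uint8, red, green, blue); there is no depth.
- camera_model(name): a dict with "K" (3x3 intrinsics, pixels), "k1" (the pictures are not rectified: a ray, as slopes to the right and down, at radius r is drawn at 1 + k1 r^2 times it, then the intrinsics apply), "world_from_camera" (4x4, takes a point from camera to world coordinates). Camera axes: x right, y up, looking along -z (the intrinsics and any distortion apply to the point x, -y, -z); pixel columns grow to the right and rows downward; lengths in m; the calibration is good to about 2 mm. A picture is of the moment at which its call begins. camera_model takes no time and is no camera call.
- close_job(): hands the job in; it is judged then, once.
The state is a dict: "t": time; "joints": joint angles; "dq": joint speeds; "joint_efforts": joint torques, N m; "eef_pos": TCP position; "tool_rot": TCP orientation; "contact_force": force on the tool from outside, world axes, zero at the start; "ft_torque": the same for the moment, N m; "opening": finger opening in m; "finger_force": force on a finger pad.
Only numpy, scipy, OpenCV 4.12 (cv2) and the standard library are available. Lean on these libraries where they do the work, as an engineer would, in place of code of your own. Each camera call takes 0.05 s, during which the arm holds its last target. There are 200 camera calls.

### The job

I want to plug the hand blender into the pull-up socket tower in the worktop, but somebody has parked the salt shaker on its cap. First stand the shaker upright on the bare worktop, then press the tower's release button so that the cap springs up, take hold of the cap and pull the tower right out, past the first stop (USB section) to the second stop, where the mains socket is clear. It sinks back when let go, so finish while still holding the cap with both sections fully out; leave the mug, honey jar and teaspoon alone.

Things in the scene. Friction and masses are not known exactly. Their poses are not given: they have to be found in the camera images.
- socket_tower: Fixed steel plate of the pull-up socket tower, lying on the worktop, 5 mm thick, 88 mm along its x (-44..44), 150 mm along its y (-44..106). Origin: on the tower's vertical axis at worktop level, z up. The square tower comes up through the plate at the origin, its sides along this body's x and y; the round release button stands on the plate at x = 0, y = +75 mm.
- cap_top (a point): Centre of the top of the tower's square steel cap, 60 x 60 mm, 16 mm high, overhanging the 46 mm square section under it; moves with the cap. Height above the worktop: shut 21 mm (cap on the plate, caught), sprung up 43 mm, first stop 106 mm, second stop 181 mm. Axes as socket_tower.
- button_top (a point): Centre of the top of the steel release button, 24 mm across, its top 13 mm above the worktop and 8 mm above the plate. Travels 5 mm straight down and springs back; at about 3 mm and 5 N the catch lets go and a spring lifts the cap by 22 mm, where it stays with the button let go.
- release_button (a joint): Release button: 0 = up, 0.005 = fully pressed (m).
- tower_upper (a joint): Upper section (46 mm square, USB ports) relative to the lower: 0 = shut and caught, 0.022 = sprung up, 0.085 = fully out, the first stop (m). Pulling it up takes about 5 N; let go, it sinks back to 0.022. Pushed down to 0 it is caught again.
- tower_lower (a joint): Lower section (56 mm square, mains sockets) relative to the plate: 0 = down, 0.075 = fully out, the second stop (m). It comes up after the upper section, drawn by it; lifting both takes about 12 N; let go, it sinks.
- salt_shaker: Glass salt shaker with steel cap, 44 mm across, 90 mm high, 0.1 kg, standing upright on the tower's cap at the start. Origin at the centre of its underside, z up. Gripped by its sides at mid-height. The worktop is bare for it at x 0.44 to 0.56 m, y -0.3 to 0.2 m between the listed things; behind stands a microwave 0.25 m high, its front from (0.75, 0.06) to (0.62, -0.27) m.
- mug: White mug with leaf pattern, 92 mm across, 127 mm with its handle, 95 mm high; bystander, left of the tower. Origin at the centre of the underside.
- honey_jar: Honey jar with red lid, 60 mm across, 86 mm high; bystander, right of the tower. Origin at the centre of the underside.
- teaspoon: Steel teaspoon lying flat, 132 mm long (its x) and 26 mm wide; bystander. Origin at its middle.
Not all that is in view belongs to the job. Leave any orange, pink or turquoise look-alike of the salt_shaker alone.

How it is judged:
By the outcome, as a careful person would: the job done as asked, in the order asked, and still so for the second after the job is handed in, while the arm keeps its last pose, push and grip.
It also fails if it takes over 61 s, if anything falls off the work surface, if the arm or the gripper's body presses on something with over 40 N, if the wrist force passes 120 N, or if a joint passes its speed limit or range.

## Working session

There is one attempt and no reset: what is moved stays moved. The work goes in short steps, Python scripts to look and compute and a tool call to move; the robot and the scene stay as the last step left them, time stands still between calls to the robot, and variables do not carry over. Pictures are saved under pics/ and viewed, at most 10 in all, crops included, and the job is handed in when it is done.

Besides the shell and the picture viewer there is one more tool, called after "Emit:" as name(argument=value, ...) on one line, values as JSON. arm_command: Moves the arm, as the interface text tells. Shifts and turns lie within -1 to 1; 1 stands for 0.3 m of shift or pi/2 rad of turn. Its arguments: {"type":"object","properties":{"commands":{"type":"array"}},"required":["commands"]}

```bash
ls; mkdir -p pics; python3 - <<'E'
from rig import *
import cv2
for n in("side","top"):
    cv2.imwrite(f"pics/{n}0.png",read_camera(n)[:,:,::-1])
    m=camera_model(n);print(n,m)
print(get_state())
E
```

```text
pics
side {'K': array([[356.42549768,   0.        , 253.28998746],
       [  0.        , 356.42549768, 193.14765313],
       [  0.        ,   0.        ,   1.        ]]), 'k1': -0.027000263820918347, 'world_from_camera': array([[-0.78918385,  0.4280126 , -0.44044758,  0.05026336],
       [-0.61401293, -0.53432743,  0.58093228,  0.54748896],
       [ 0.01330311,  0.72890288,  0.68448785,  0.7229619 ],
       [ 0.        ,  0.        ,  0.        ,  1.        ]])}
top {'K': array([[354.37006686,   0.        , 253.30947237],
       [  0.        , 354.37006686, 198.46126522],
       [  0.        ,   0.        ,   1.        ]]), 'k1': -0.08289783739391708, 'world_from_camera': array([[-0.02790538,  0.9977082 , -0.06164118,  0.42325872],
       [-0.99955719, -0.0272135 ,  0.01203567, -0.02447051],
       [ 0.01033061,  0.06194975,  0.9980258 ,  1.13869368],
       [ 0.        ,  0.        ,  0.        ,  1.        ]])}
{'t': 0.1, 'joints': array([ 1.44748839,  0.50822298, -0.23752413,  1.50105572,  0.12571219,
        1.14889152, -0.15480383]), 'dq': array([ 2.24961824e-03, -2.41838431e-03,  1.79689575e-03, -4.61382482e-03,
       -9.47836108e-05,  9.32979605e-04,  7.00248753e-04]), 'joint_efforts': array([-4.38583345e-03, -6.21831536e+01, -2.19482392e+00, -2.50203538e+01,
        1.24124723e-02,  7.84636679e-03, -1.79520595e-05]), 'eef_pos': array([ 0.141648  , -0.60854928,  0.40392736]), 'tool_rot': array([-7.85939159e-04,  9.93462170e-01,  1.14159038e-01, -1.14435936e-04]), 'contact_force': array([ 0.31222938,  0.0537181 , -0.19729225]), 'ft_torque': array([ 0.01622086,  0.07993858, -0.0225523 ]), 'finger_force': 0.0, 'opening': 0.08553040959561994}
```

View pics/side0.png

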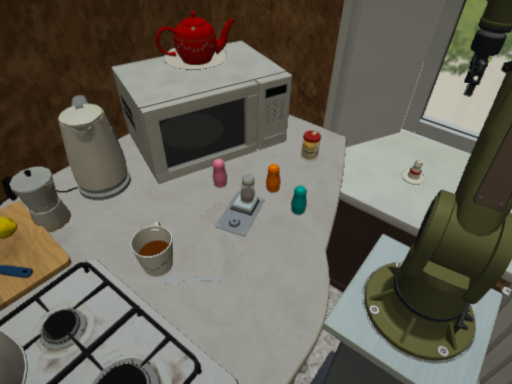

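View pics/top0.png

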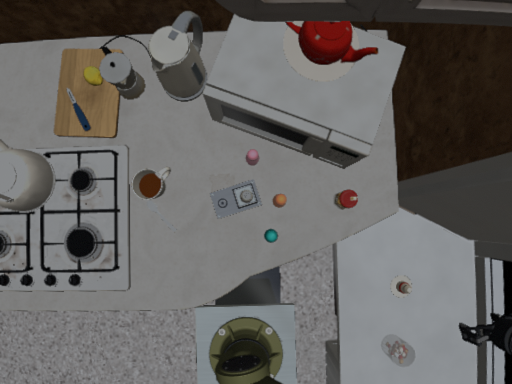

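The side view shows pink (219,173), orange (273,178) and turquoise (299,200) look-alikes around a grey shaker (247,190) standing on the tower cap. The button is at (234,223), the mug at (153,250), the teaspoon at (192,281) and the honey jar at (311,145). The grey one with the steel cap, on the tower, fits the description. I'll confirm it in one enlarged crop.

```bash
python3 - <<'E'
import cv2,numpy as np
s=cv2.imread("pics/side0.png")[155:245,200:320];t=cv2.imread("pics/top0.png")[140:250,200:300]
a=cv2.resize(s,None,fx=5.5,fy=5.5,interpolation=2)[:, :]
s=cv2.resize(s,(400,300),interpolation=cv2.INTER_CUBIC);t=cv2.resize(t,(400,440),interpolation=cv2.INTER_CUBIC)
o=np.zeros((440,800,3),np.uint8);o[:300,:400]=s;o[:,400:]=t
cv2.imwrite("pics/crop.png",o)
E
```

```text
(no output)
```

View pics/crop.png

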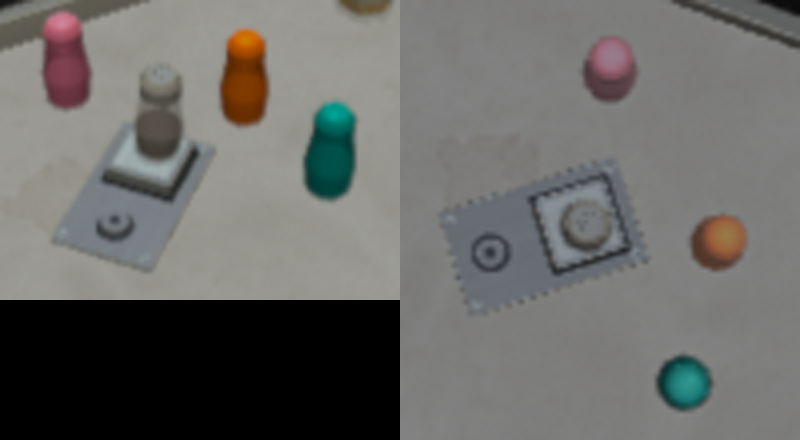

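The crop confirms it: the clear glass shaker with a steel cap stands on the tower's cap, with the top at crop (587,222). The button is at crop (490,252). Next I'll fit the plate pose.

```bash
cat > h.py <<'E'
from rig import *
import numpy as np,cv2
def ray(n,uv):
    m=camera_model(n);K=m["K"];T=m["world_from_camera"]
    p=cv2.undistortPoints(np.array([[uv]],float),K,np.array([m["k1"],0,0,0.]))[0,0]
    return T[:3,3],T[:3,:3]@np.array([p[0],-p[1],-1])
def at(n,uv,z):
    o,d=ray(n,uv);return o+d*(z-o[2])/d[2]
E
python3 - <<'E'
from h import *
np.set_printoptions(precision=4,suppress=True)
T=lambda u,v:(200+(u-400)/4-.4,140+v/4-.4)
S=lambda u,v:(200+u*.3-.35,155+v*.3-.35)
import itertools
for nm,n,f,z,uv in [("plate","top",T,.005,[(441,217),(475,314),(647,262),(613,160)]),("plate","side",S,.005,[(128,122),(53,240),(151,270),(215,150)]),
 ("cap","top",T,.021,[(532,199),(608,177),(627,246),(555,270)]),("button","top",T,.013,[(490,252)]),("button","side",S,.013,[(115,221)]),("shakertop","top",T,.111,[(587,222)]),("shakertop","side",S,.105,[(160,76)]),("shakerbase","side",S,.021,[(159,142)]),
 ("pink","top",T,.085,[(611,55)]),("orange","top",T,.085,[(722,235)]),("turq","top",T,.085,[(685,382)]),("orangebase","side",S,0,[(244,115)]),("turqbase","side",S,0,[(330,187)]),("pinkbase","side",S,0,[(67,97)])]:
    P=np.array([at(n,f(*p),z)[:2] for p in uv]);print(nm,n,P.tolist() if 0 else P.round(4).tolist(),"mean",P.mean(0))
    if len(P)==4: print("  edges",np.linalg.norm(P-np.roll(P,-1,0),axis=1))
    if nm in("plate",):
        # near/far-left = +y end
        L=np.array([[0,0]])
        q=P
        loc=np.array([[44,106],[-44,106],[-44,-44],[44,-44]])/1e3
        a=loc-loc.mean(0);b=q-q.mean(0)
        th=np.arctan2((a[:,0]*b[:,1]-a[:,1]*b[:,0]).sum(),(a*b).sum())
        R=np.array([[np.cos(th),-np.sin(th)],[np.sin(th),np.cos(th)]])
        t=q.mean(0)-R@loc.mean(0)
        print("  yaw",th,np.degrees(th),"origin",t,"button",t+R@[0,.075],"res",np.abs(loc@R.T+t-q).max())
for n,uv,z in [("top",(348,199),.08),("top",(150,184),.095),("side",(165,282),0),("side",(220,281),0)]: print(n,uv,at(n,uv,z))
E
```

```text
plate top [[0.5119, 0.1008], [0.4335, 0.0753], [0.4713, -0.0633], [0.5541, -0.0384]] mean [0.4927 0.0186]
  edges [0.0825 0.1436 0.0865 0.1454]
  yaw 0.2863007261627986 16.40382328065907 origin [ 0.5014 -0.0111] button [0.4803 0.0608] res 0.004189997099007192
plate side [[0.5525, -0.0401], [0.5107, 0.1044], [0.4297, 0.0797], [0.4709, -0.0598]] mean [0.4909 0.021 ]
  edges [0.1504 0.0846 0.1455 0.0839]
  yaw -1.295348241813116 -74.21798725558314 origin [0.4611 0.0126] button [0.5333 0.033 ] res 0.04047396523128266
cap top [[0.523, 0.0268], [0.5388, -0.0338], [0.4837, -0.0473], [0.4663, 0.01]] mean [ 0.5029 -0.0111]
  edges [0.0626 0.0568 0.0599 0.0591]
button top [[0.4823, 0.0615]] mean [0.4823 0.0615]
button side [[0.4803, 0.0631]] mean [0.4803 0.0631]
shakertop top [[0.4971, -0.0169]] mean [ 0.4971 -0.0169]
shakertop side [[0.497, -0.0157]] mean [ 0.497  -0.0157]
shakerbase side [[0.5047, -0.0243]] mean [ 0.5047 -0.0243]
pink top [[0.6243, -0.0381]] mean [ 0.6243 -0.0381]
orange top [[0.4865, -0.1171]] mean [ 0.4865 -0.1171]
turq top [[0.3781, -0.0861]] mean [ 0.3781 -0.0861]
orangebase side [[0.4804, -0.1167]] mean [ 0.4804 -0.1167]
turqbase side [[0.3709, -0.0889]] mean [ 0.3709 -0.0889]
pinkbase side [[0.6208, -0.0352]] mean [ 0.6208 -0.0352]
top (348, 199) [ 0.4792 -0.323   0.08  ]
top (150, 184) [0.5391 0.2686 0.095 ]
side (165, 282) [0.4902 0.3026 0.    ]
side (220, 281) [0.3915 0.2205 0.    ]
```

Emit:
arm_command(commands=[[1,0.6,0.98,0,0,0,0.5],[1,0.6,0.98,0,0,0,0.5],[1,0.6,0.98,0,0,0,0.5],[1,0.6,0.98,0,0,0,0.5],[1,0.6,0.98,0,0,0,0.5],[1,0.6,0.98,0,0,0,0.5],[1,0.6,0.98,0,0,0,0.5],[1,0.6,0.98,0,0,0,0.5],[1,0.6,0.98,0,0,0,0.5],[1,0.6,0.98,0,0,0,0.5],[1,0.6,0.98,0,0,0,0.5],[1,0.6,0.98,0,0,0,0.5]])

```text
t: 1.1
eef_pos: [0.3211, -0.3158, 0.4045]
tool_rot: [-0.0, 0.875, 0.485, -0.0]
contact_force: [0.0, -0.7, -0.2]
opening: 0.0853
finger_force: 0.0
```

Emit:
arm_command(commands=[[1,0.587,1.0,-0.15,0,0,0.537],[1,0.587,1.0,-0.15,0,0,0.537],[1,0.587,1.0,-0.15,0,0,0.537],[1,0.587,1.0,-0.15,0,0,0.537],[1,0.587,1.0,-0.15,0,0,0.537],[1,0.587,1.0,-0.15,0,0,0.537],[1,0.587,1.0,-0.15,0,0,0.537],[1,0.587,1.0,-0.15,0,0,0.537],[1,0.587,1.0,-0.15,0,0,0.537],[1,0.587,1.0,-0.15,0,0,0.537],[1,0.587,1.0,-0.15,0,0,0.537],[1,0.587,1.0,-0.15,0,0,0.537]])

```text
t: 2.1
eef_pos: [0.4977, -0.0167, 0.3591]
tool_rot: [-0.0, 0.6, 0.8, -0.001]
contact_force: [-0.3, 0.2, 0.0]
opening: 0.0852
finger_force: 0.0
```

```bash
python3 - <<'E'
from h import *
cv2.imwrite("pics/side1.png",cv2.resize(read_camera("side")[60:260,140:400,::-1],(780,600),interpolation=cv2.INTER_CUBIC))
print(get_state()["joints"],get_state()["eef_pos"])
E
```

```text
[ 0.52853016  0.4347042  -0.78163945  1.89107724  0.36972807  0.96664872
 -0.138005  ] [ 0.49754826 -0.0169259   0.35933771]
```

View pics/side1.png

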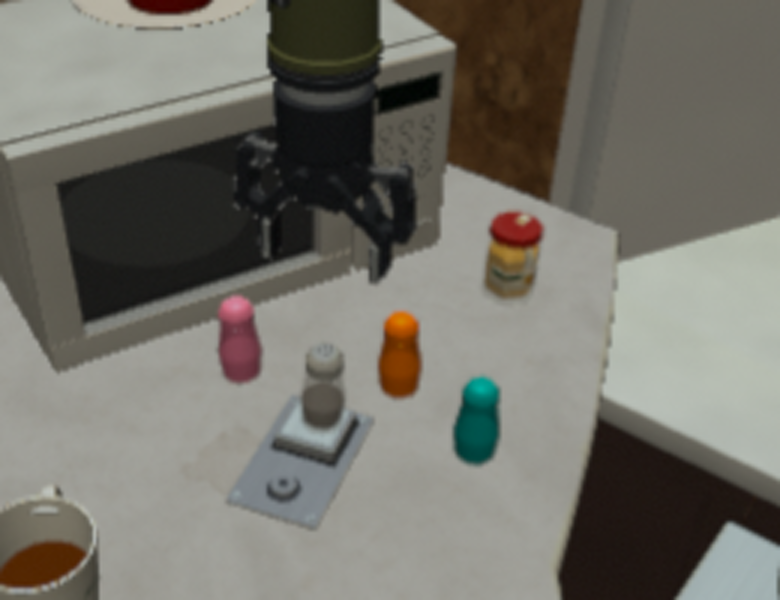

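The gripper is centred over the shaker at crop (323,385), with fingers along the tower's x axis and clear of the pink and turquoise look-alikes. Descending.

Emit:
arm_command(commands=[[1,0,0,-0.11,0,0,0],[1,0,0,-0.22,0,0,0],[1,0,0,-0.31,0,0,0],[1,0,0,-0.4,0,0,0],[1,0,0,-0.45,0,0,0],[1,0,0,-0.45,0,0,0],[-0.5,0,0,-0.45,0,0,0],[-0.5,0,0,-0.45,0,0,0],[-0.5,0,0,-0.45,0,0,0],[-0.5,0,0,-0.45,0,0,0],[-0.5,0,0,-0.45,0,0,0],[-0.5,0,0,-0.45,0,0,0]])

```text
t: 3.15
eef_pos: [0.498, -0.015, 0.226]
tool_rot: [0.001, 0.599, 0.801, 0.0]
contact_force: [-1.7, -0.8, 8.1]
opening: 0.0384
finger_force: 58.9
```

Emit:
arm_command(commands=[[-0.5,0,0,0.05,0,0,0],[-0.5,0,0,0.1,0,0,0],[-0.5,0,0,0.2,0,0,0],[-0.5,0,0,0.3,0,0,0],[-0.5,0,0,0.4,0,0,0],[-0.5,0,0,0.45,0,0,0],[-0.5,0,0,0.45,0,0,0],[-0.5,0,0,0.45,0,0,0]])

```text
t: 3.82
eef_pos: [0.4977, -0.0148, 0.3607]
tool_rot: [0.001, 0.599, 0.801, 0.0]
contact_force: [-0.2, 0.1, -1.3]
opening: 0.0378
finger_force: 59.8
```

```bash
python3 - <<'E'
from h import *
cv2.imwrite("pics/side2.png",cv2.resize(read_camera("side")[100:250,160:355,::-1],(780,600),interpolation=cv2.INTER_CUBIC))
E
```

```text
(no output)
```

View pics/side2.png

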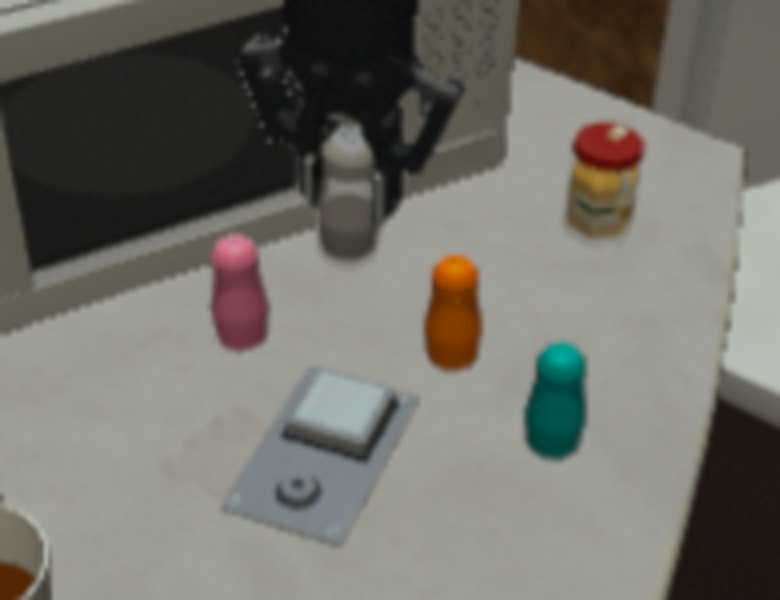

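Shaker held upright at crop (348,190). The bare cap is at (340,410) and the button at (298,490). I'm moving it to (0.50, -0.22), between orange and honey jar.

Emit:
arm_command(commands=[[-0.5,0,-0.13,0,0,0,0],[-0.5,0,-0.26,0,0,0,0],[-0.5,0,-0.39,0,0,0,0],[-0.5,0,-0.52,0,0,0,0],[-0.5,0.01,-0.62,0,0,0,0],[-0.5,0.01,-0.68,0,0,0,0],[-0.5,0.01,-0.68,-0.1,0,0,0],[-0.5,0.01,-0.68,-0.2,0,0,0],[-0.5,0.01,-0.68,-0.3,0,0,0],[-0.5,0.01,-0.68,-0.4,0,0,0],[-0.5,0.01,-0.68,-0.46,0,0,0],[-0.5,0.01,-0.68,-0.48,0,0,0]])

```text
t: 4.87
eef_pos: [0.4991, -0.2183, 0.2114]
tool_rot: [-0.004, 0.599, 0.801, -0.001]
contact_force: [-0.6, 0.6, -1.4]
opening: 0.0379
finger_force: 59.7
```

Emit:
arm_command(commands=[[-0.5,0,0,-0.01,0,0,0],[-0.5,0,0,-0.02,0,0,0],[-0.5,0,0,-0.028,0,0,0],[-0.5,0,0,-0.028,0,0,0],[-0.5,0,0,-0.028,0,0,0]])

```text
t: 5.28
eef_pos: [0.5011, -0.2188, 0.2081]
tool_rot: [0.001, 0.599, 0.801, 0.0]
contact_force: [0.2, 0.4, -0.3]
opening: 0.038
finger_force: 59.8
```

Emit:
arm_command(commands=[[-0.5,0,0,-0.004,0,0,0],[-0.5,0,0,-0.007,0,0,0],[-0.5,0,0,-0.007,0,0,0]])

```text
t: 5.53
eef_pos: [0.5008, -0.2188, 0.2054]
tool_rot: [0.0, 0.599, 0.801, -0.0]
contact_force: [0.3, 0.3, -0.3]
opening: 0.0377
finger_force: 59.8
```

Emit:
arm_command(commands=[[-0.5,0,0,-0.004,0,0,0],[-0.5,0,0,-0.007,0,0,0],[-0.5,0,0,-0.007,0,0,0]])

```text
t: 5.78
eef_pos: [0.501, -0.2188, 0.205]
tool_rot: [0.001, 0.599, 0.801, -0.001]
contact_force: [-4.7, 0.2, 18.4]
opening: 0.0377
finger_force: 62.7
```

Emit:
arm_command(commands=[[-0.5,0,0,0.003,0,0,0],[-0.5,0,0,0.004,0,0,0],[0.6,0,0,0.004,0,0,0],[0.6,0,0,0.004,0,0,0],[0.6,0,0,0.004,0,0,0],[0.6,0,0,0.004,0,0,0],[0.6,0,0,0.004,0,0,0]])

```text
t: 6.37
eef_pos: [0.5009, -0.2187, 0.2041]
tool_rot: [-0.0, 0.599, 0.801, 0.0]
contact_force: [-0.2, 0.6, 0.8]
opening: 0.0684
finger_force: 0.0
```

Emit:
arm_command(commands=[[0.6,0,0,0.06,0,0,0],[0.6,0,0,0.16,0,0,0],[0.6,0,0,0.28,0,0,0],[0.6,0,0,0.4,0,0,0],[0.6,0,0,0.45,0,0,0],[0.6,0,0,0.45,0,0,0]])

```text
t: 6.87
eef_pos: [0.5019, -0.2185, 0.3431]
tool_rot: [0.003, 0.599, 0.801, 0.001]
contact_force: [0.1, 0.1, -0.4]
opening: 0.0686
finger_force: 0.0
```

```bash
python3 - <<'E'
from h import *
cv2.imwrite("pics/side3.png",cv2.resize(read_camera("side")[100:250,160:355,::-1],(780,600),interpolation=cv2.INTER_CUBIC))
E
```

```text
(no output)
```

View pics/side3.png

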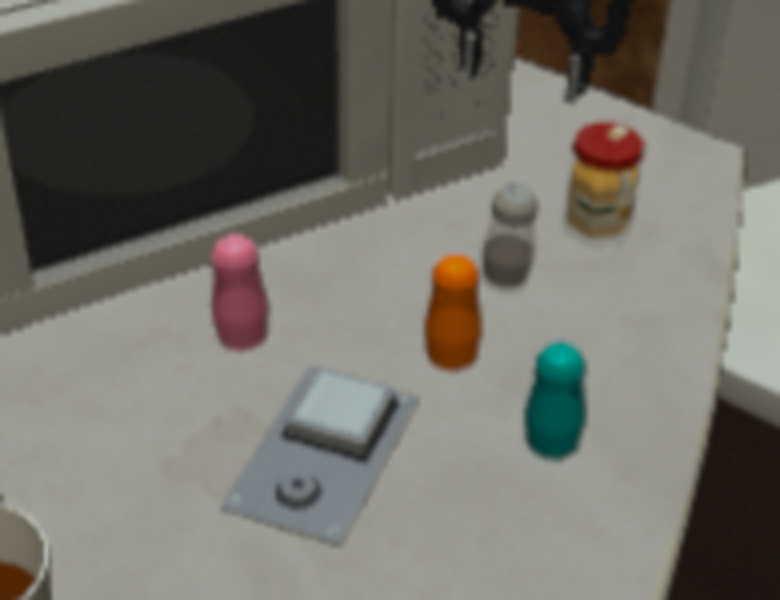

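The shaker stands upright on bare worktop at crop (510,240). Going to the button with shut fingers.

Emit:
arm_command(commands=[[-1,-0.01,0.13,0,0,0,0],[-1,-0.02,0.26,0,0,0,0],[-1,-0.03,0.39,0,0,0,0],[-1,-0.04,0.52,0,0,0,0],[-1,-0.05,0.65,0,0,0,0],[-1,-0.06,0.78,0,0,0,0],[-1,-0.068,0.88,0,0,0,0],[-1,-0.068,0.935,-0.1,0,0,0],[-1,-0.068,0.935,-0.2,0,0,0],[-1,-0.068,0.935,-0.3,0,0,0],[-1,-0.068,0.935,-0.39,0,0,0],[-1,-0.068,0.935,-0.39,0,0,0]])

```text
t: 7.92
eef_pos: [0.4783, 0.0613, 0.2173]
tool_rot: [-0.003, 0.598, 0.801, -0.003]
contact_force: [-0.5, -1.4, 0.2]
opening: -0.0002
finger_force: 0.0
```

```bash
python3 - <<'E'
from h import *
print(get_state()["eef_pos"],get_state()["opening"])
cv2.imwrite("pics/side4.png",cv2.resize(read_camera("side")[130:250,170:326,::-1],(780,600),interpolation=cv2.INTER_CUBIC))
E
```

```text
[0.47825523 0.06127163 0.21727471] -0.00022581043172324933
```

View pics/side4.png

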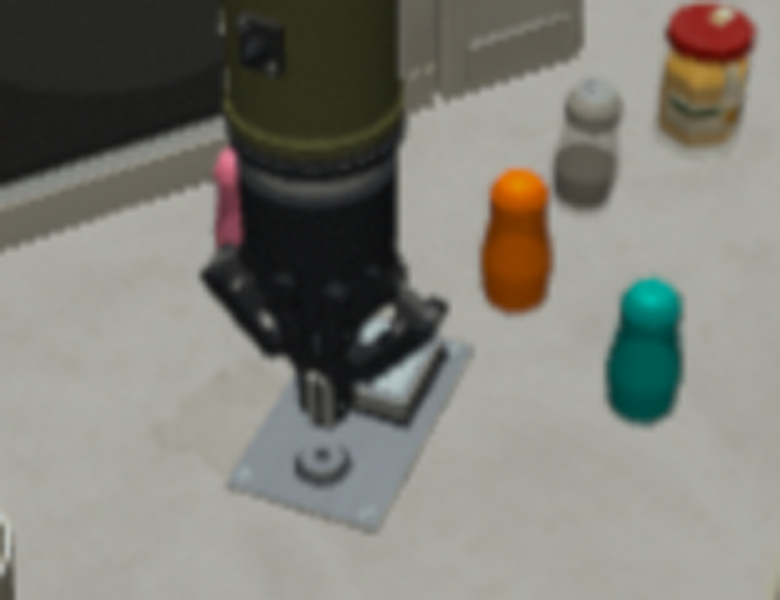

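Shut fingertips are at crop (320,415), right above the button at (322,460). Lowering, then pressing slowly.

Emit:
arm_command(commands=[[-1,0.005,0,-0.03,0,0,0],[-1,0.005,0,-0.06,0,0,0],[-1,0.005,0,-0.085,0,0,0],[-1,0.005,0,-0.095,0,0,0],[-1,0.005,0,-0.1,0,0,0],[-1,0.005,0,-0.1,0,0,0]])

```text
t: 8.47
eef_pos: [0.4819, 0.0617, 0.1923]
tool_rot: [0.0, 0.599, 0.801, -0.0]
contact_force: [0.1, -0.2, 0.8]
opening: 0.0001
finger_force: 0.0
```

Emit:
arm_command(commands=[[-1,0,0,-0.004,0,0,0],[-1,0,0,-0.008,0,0,0],[-1,0,0,-0.011,0,0,0],[-1,0,0,-0.011,0,0,0]])

```text
t: 8.8
eef_pos: [0.4819, 0.0617, 0.189]
tool_rot: [0.0, 0.599, 0.801, 0.0]
contact_force: [0.2, -0.2, -0.5]
opening: -0.0001
finger_force: 0.0
```

Tip at 0.016; the button top is at 0.013.

Emit:
arm_command(commands=[[-1,0,0,-0.006,0,0,0],[-1,0,0,-0.012,0,0,0],[-1,0,0,-0.016,0,0,0],[-1,0,0,-0.018,0,0,0],[-1,0,0,-0.018,0,0,0]])

```text
t: 9.22
eef_pos: [0.482, 0.0618, 0.1837]
tool_rot: [0.0, 0.599, 0.801, 0.0]
contact_force: [-0.8, -0.7, 2.6]
opening: -0.0001
finger_force: 1.7
```

Emit:
arm_command(commands=[[-1,0,0,-0.004,0,0,0],[-1,0,0,-0.008,0,0,0],[-1,0,0,-0.01,0,0,0],[-1,0,0,-0.01,0,0,0]])

```text
t: 9.55
eef_pos: [0.482, 0.0619, 0.1813]
tool_rot: [0.001, 0.599, 0.801, 0.0]
contact_force: [-2.5, -2.2, 15.0]
opening: 0.0
finger_force: 7.6
```

Emit:
arm_command(commands=[[-1,0,0,0.02,0,0,0],[-1,0,0,0.1,0,0,0],[-1,0,0,0.22,0,0,0],[-1,0,0,0.34,0,0,0],[-1,0,0,0.42,0,0,0],[-1,0,0,0.5,0,0,0],[-1,0,0,0.5,0,0,0]])

```text
t: 10.13
eef_pos: [0.4828, 0.0625, 0.3344]
tool_rot: [0.002, 0.599, 0.801, 0.002]
contact_force: [-0.2, 0.7, 1.5]
opening: -0.0
finger_force: 0.0
```

```bash
python3 - <<'E'
from h import *
print(get_state()["eef_pos"],get_state()["opening"])
cv2.imwrite("pics/side5.png",cv2.resize(read_camera("side")[130:250,170:326,::-1],(780,600),interpolation=cv2.INTER_CUBIC))
E
```

```text
[0.48284138 0.06249457 0.33439905] -2.2406453906984013e-05
```

View pics/side5.png

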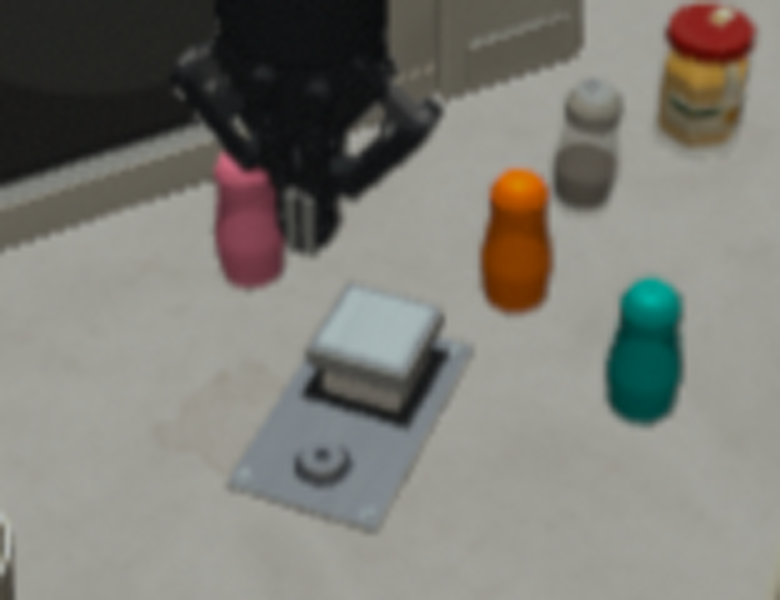

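The cap has sprung up: its top corners are at crop (352,283), (443,316), (397,373) and (308,350). I'll check its centre.

```bash
python3 - <<'E'
from h import *
P=np.array([at("side",(170+u/5-.4,130+v/5-.4),.043)[:2] for u,v in[(352,283),(443,316),(397,373),(308,350)]])
print(P.round(4),P.mean(0),np.linalg.norm(P-np.roll(P,-1,0),axis=1), np.degrees(np.arctan2(*(P[0]-P[3])[::-1])),np.degrees(np.arctan2(*(P[1]-P[2])[::-1])))
E
```

```text
[[ 0.535  -0.0287]
 [ 0.478  -0.0393]
 [ 0.4701  0.012 ]
 [ 0.5191  0.0284]] [ 0.50054558 -0.00689587] [0.05802457 0.05189865 0.05168581 0.05937626] -74.42580200254221 -81.26226837512125
```

Emit:
arm_command(commands=[[1,0.03,-0.12,0,0,0,0],[1,0.065,-0.237,0,0,0,0],[1,0.065,-0.237,0,0,0,0],[1,0.065,-0.237,0,0,0,0],[1,0.065,-0.237,0,0,0,0],[1,0.065,-0.237,-0.1,0,0,0],[1,0.065,-0.237,-0.2,0,0,0],[1,0.065,-0.237,-0.29,0,0,0],[1,0.065,-0.237,-0.35,0,0,0],[1,0.065,-0.237,-0.38,0,0,0],[1,0.065,-0.237,-0.38,0,0,0]])

```text
t: 11.1
eef_pos: [0.5006, -0.0081, 0.2148]
tool_rot: [-0.002, 0.598, 0.802, -0.001]
contact_force: [-0.6, 0.8, -0.2]
opening: 0.0854
finger_force: 0.0
```

Emit:
arm_command(commands=[[1,0,0,-0.03,0,0,0],[1,0,0,-0.06,0,0,0],[1,0,0,-0.085,0,0,0],[1,0,0,-0.105,0,0,0],[1,0,0,-0.105,0,0,0],[1,0,0,-0.105,0,0,0]])

```text
t: 11.6
eef_pos: [0.5014, -0.0093, 0.1849]
tool_rot: [-0.0, 0.599, 0.801, -0.0]
contact_force: [-0.2, 0.9, -0.3]
opening: 0.0856
finger_force: 0.0
```

Emit:
arm_command(commands=[[-0.3,0,0,0,0,0,0],[-0.3,0,0,0,0,0,0],[-0.3,0,0,0,0,0,0],[-0.3,0,0,0,0,0,0],[-0.3,0,0,0,0,0,0],[-0.3,0,0,0,0,0,0]])

```text
t: 12.1
eef_pos: [0.5016, -0.0093, 0.1854]
tool_rot: [0.0, 0.599, 0.801, 0.0]
contact_force: [-0.1, 0.5, 3.5]
opening: 0.0588
finger_force: 68.8
```

Emit:
arm_command(commands=[[-0.3,0,0,0.01,0,0,0],[-0.3,0,0,0.03,0,0,0],[-0.3,0,0,0.06,0,0,0],[-0.3,0,0,0.09,0,0,0],[-0.3,0,0,0.12,0,0,0],[-0.3,0,0,0.15,0,0,0],[-0.3,0,0,0.18,0,0,0],[-0.3,0,0,0.19,0,0,0],[-0.3,0,0,0.2,0,0,0],[-0.3,0,0,0.2,0,0,0]])

```text
t: 12.93
eef_pos: [0.5015, -0.0093, 0.2458]
tool_rot: [0.0, 0.599, 0.801, 0.0]
contact_force: [3.6, -0.7, -0.2]
opening: 0.059
finger_force: 68.3
```

Emit:
arm_command(commands=[[-0.3,0,0,0.01,0,0,0],[-0.3,0,0,0.03,0,0,0],[-0.3,0,0,0.05,0,0,0],[-0.3,0,0,0.08,0,0,0],[-0.3,0,0,0.11,0,0,0],[-0.3,0,0,0.14,0,0,0],[-0.3,0,0,0.17,0,0,0],[-0.3,0,0,0.2,0,0,0],[-0.3,0,0,0.22,0,0,0],[-0.3,0,0,0.23,0,0,0],[-0.3,0,0,0.23,0,0,0]])

```text
t: 13.85
eef_pos: [0.5016, -0.0093, 0.3142]
tool_rot: [0.0, 0.599, 0.801, 0.0]
contact_force: [3.9, 0.5, -2.3]
opening: 0.0588
finger_force: 71.2
```

Emit:
arm_command(commands=[[-0.3,0,0,0.008,0,0,0],[-0.3,0,0,0.016,0,0,0],[-0.3,0,0,0.024,0,0,0],[-0.3,0,0,0.028,0,0,0],[-0.3,0,0,0.028,0,0,0]])

```text
t: 14.27
eef_pos: [0.5016, -0.0094, 0.3221]
tool_rot: [-0.0, 0.599, 0.801, 0.0]
contact_force: [6.4, -0.4, -6.3]
opening: 0.059
finger_force: 70.7
```

```bash
python3 - <<'E'
from h import *
print(get_state()["eef_pos"],get_state()["contact_force"])
cv2.imwrite("pics/side6.png",cv2.resize(read_camera("side")[100:250,160:355,::-1],(780,600),interpolation=cv2.INTER_CUBIC))
E
```

```text
[ 0.50161602 -0.00939952  0.32206555] [ 6.43711554 -0.44963115 -6.27611251]
```

View pics/side6.png

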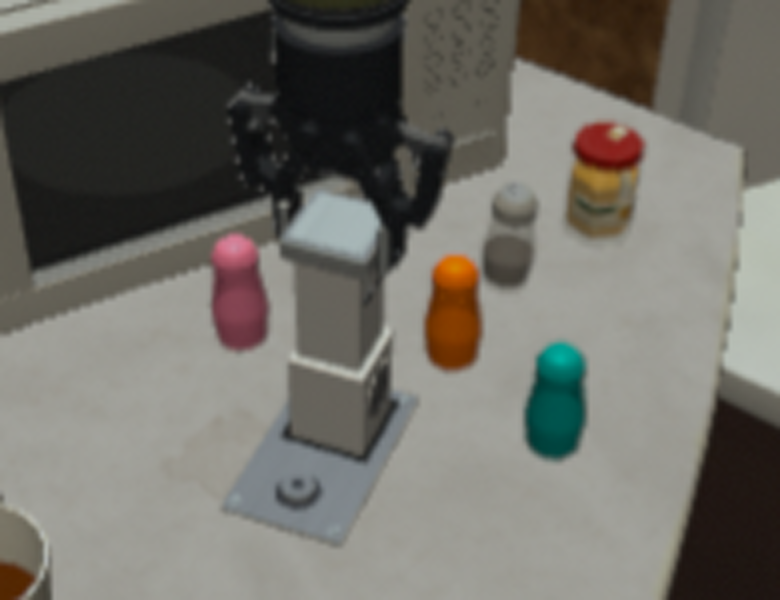

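The cap is still held, the upper section is fully visible and the lower section nearly out (seam at crop row 360). I'll pull gently on to the hard stop.

Emit:
arm_command(commands=[[-0.3,0,0,0.003,0,0,0],[-0.3,0,0,0.006,0,0,0],[-0.3,0,0,0.008,0,0,0],[-0.3,0,0,0.008,0,0,0]])

```text
t: 14.65
eef_pos: [0.5016, -0.0094, 0.3243]
tool_rot: [-0.0, 0.599, 0.801, 0.0]
contact_force: [6.0, 0.7, -8.4]
opening: 0.059
finger_force: 70.4
```

Emit:
arm_command(commands=[[-0.3,0,0,0.003,0,0,0],[-0.3,0,0,0.006,0,0,0],[-0.3,0,0,0.007,0,0,0],[-0.3,0,0,0.007,0,0,0]])

```text
t: 14.98
eef_pos: [0.5017, -0.0097, 0.3245]
tool_rot: [-0.001, 0.599, 0.801, 0.001]
contact_force: [12.7, 2.3, -29.9]
opening: 0.0592
finger_force: 73.2
```

Emit:
arm_command(commands=[[-0.3,0,0,-0.002,0,0,0],[-0.3,0,0,-0.002,0,0,0],[-0.3,0,0,-0.002,0,0,0],[-0.3,0,0,-0.002,0,0,0],[-0.3,0,0,-0.002,0,0,0],[-0.3,0,0,-0.002,0,0,0],[-0.3,0,0,-0.002,0,0,0],[-0.3,0,0,-0.002,0,0,0]])

```text
t: 15.65
eef_pos: [0.5017, -0.0096, 0.3245]
tool_rot: [-0.001, 0.599, 0.801, 0.0]
contact_force: [10.5, 1.1, -24.2]
opening: 0.0592
finger_force: 74.1
```

Against the stop, steady at 24 N with the height unchanged. Handing in.

```bash
python3 -c "
from rig import *
print(close_job())"
```

```text
the job is handed in; nothing more can be done
None
```

I handed the job in at about 16 s: the salt shaker stands upright on the bare worktop, and the gripper still holds the cap with the tower pulled up against its second stop; I did not touch the mug, honey jar or teaspoon.

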